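# Close the lunch carrier and hold it up by its handle

### The job

Close up the blue lunch carrier that has the three limes in it: drop the inner tray (the shallow steel disc with the black knob) into it so that it lies flat on the ledge, then set the blue lid (wooden knob) snugly on the rim. Swing the folded handle upright, take the carrier by the handle's wooden grip and lift it straight up until it hangs about 10 cm clear of the counter, and finish holding it there, steady and level, so that I can slide the wooden board under it. Keep the carrier upright with the limes inside throughout, and leave the other things on the counter where they stand.

Things in the scene. Friction and masses are not known exactly. Their poses are not given: they have to be found in the camera images.
- carrier: round stepped pail, blue enamel, open on top, 98 mm high, 0.6 kg with the limes. Origin: centre of underside, z up. Lower part 134 mm wide; at 58 mm height it steps out to 160 mm (153 inside), leaving a flat ledge inside at 58 mm, from radius 64 mm out. Rim at 98 mm. Ears on its +y and -y sides, 88 mm up, carry the handle's pivots; the handle arms stand 98 mm either side of centre
- bail (a joint): wire carrying handle, hinged on the carrier's own y axis 88 mm above its underside. 0 = folded down to the carrier's +x side, resting on a stop 65 degrees off vertical; 1.134 = straight up over the carrier; 2.268 = folded to the -x side. The hinge is loose, with a little friction: it falls back if let go short of upright
- bail_grip (a point): middle of the handle's wooden grip, a roller 80 mm long, 19 mm thick along the carrier's y axis, 118 mm from the hinge line; it turns freely on the wire, so the carrier swings and hangs level below it. Folded: 138 mm above the carrier's underside, 107 mm to its +x side; upright: 206 mm above the underside, over the centre
- inner_tray: shallow round steel tray, 140 mm across, plate 4 mm thick, lip 12 mm high, 0.1 kg. A black knob stands in the middle, 18 mm thick, from 4 to 28 mm above the underside. Origin: centre of its underside, z up; stands on the counter
- lid: round blue enamel lid, 166 mm across, 0.14 kg. Below it a plug, 142 mm across and 10 mm deep, goes inside the carrier's rim; the lid's edge then lies on the rim. Wooden knob in the middle, 18 mm thick, from 16 to 41 mm above the origin. Origin: centre of the plug's underside, z up (10 mm below the face that lies on the rim); stands on its plug on the counter
- lime_a: lime, about 52 mm, in the bottom of the carrier; origin under its middle
- lime_b: lime, about 53 mm, in the bottom of the carrier; origin under its middle
- lime_c: lime, about 52 mm, in the bottom of the carrier; origin under its middle
- spice_jar: bystander: jar with a cork-coloured lid, 57 mm across, 89 mm high, origin under its centre
- timer: bystander: round white kitchen timer, 65 mm across, 58 mm high, origin under its centre
- salt_mill: bystander: white mill, 52 mm across, 177 mm high, origin under its centre
- pepper_mill: bystander: beige mill, 52 mm across, 172 mm high, origin under its centre
Things that resemble listed ones, but are neither listed nor needed, are in the scene too. There is more than one size of the lid; the one meant has the size given above.

How it is judged:
On the way, in this order (a step that is already met when the one before it is completed fails the run):
1. the inner tray lies flat on the carrier's ledge (horizontal distance between inner_tray and carrier below 0.01 m and z of inner_tray in the frame of carrier between 0.054 and 0.062 m and angle between the z axis of inner_tray and the z axis of carrier, either way round below 0.05 rad), for 0.2 s.
2. the lid sits on the carrier's rim, its plug inside (horizontal distance between lid and carrier below 0.01 m and z of lid in the frame of carrier between 0.084 and 0.092 m and angle between the z axis of lid and the z axis of carrier, either way round below 0.05 rad), for 0.2 s.
3. the handle stands upright over the closed carrier (value of joint bail between 0.93 and 1.34 rad), for 0.1 s.
At the end, for the whole second after the job is handed in: Carrier hangs by its grip from the gripper: underside over 60 mm up, within 0.2 m of its start, tilt under 5 deg, under 30 mm/s and 0.25 rad/s, touching nothing else; handle within 0.2 rad of upright; tray on ledge, lid on rim (5 mm in height, 16 mm of centre, flat to 3.4 deg); limes inside (all of step 3 and height (world z) of carrier above 0.06 m and angle between carrier's own z axis and vertical below 0.09 rad and linear speed of carrier below 0.03 m/s and angular speed of carrier below 0.25 rad/s and contact force between carrier and the fingers above 2 N and distance between the grasp point and bail_grip below 0.05 m and horizontal distance between each of inner_tray, lid and carrier below 0.016 m and z of inner_tray in the frame of carrier between 0.053 and 0.063 m and z of lid in the frame of carrier between 0.083 and 0.093 m and angle between the z axis of each of lid, inner_tray and the z axis of carrier, either way round below 0.06 rad and distance between each of lime_a, lime_b, lime_c and carrier below 0.075 m and contact force between carrier and spice_jar below 0.2 N and contact force between carrier and timer below 0.2 N and contact force between carrier and salt_mill below 0.2 N and contact force between carrier and pepper_mill below 0.2 N and distance of carrier from where it was at the start of the episode below 0.2 m); the arm keeps its last pose, push and grip.
It fails at once if the carrier tips over by more than 17 degrees (angle between carrier's own z axis and vertical above 0.3 rad).
It fails at once if a bystander is pushed more than 30 mm (distance of any of spice_jar, timer, salt_mill, pepper_mill from where it was at the start of the episode above 0.03 m).
It also fails if it takes over 72 s, if anything falls off the work surface, if the arm or the gripper's body presses on something with over 40 N, if the wrist force passes 120 N, or if a joint passes its speed limit or range.

### The arm

A 7-joint arm with a two-finger parallel gripper is mounted at the origin on a cart in front of the work surface, level with it; the furniture and walls round the work are solid. World frame = base frame: x ahead of the robot, y to its left, z up, the work surface at z = 0. Lengths are in m, angles in rad, forces in N, time in s.
With the tool pointing down it reaches from about 0.4 to 0.75 m from the base axis. Payload 19.5 kg.
Tool frame: the origin (TCP) lies midway between the tips of the shut fingers; the grasp point (between the pads) lies 19 mm behind it; z points along the fingers, y is the line along which they close (so a half turn about z gives the same grasp; the last joint's range is limited). The gripper opens to 85 mm and grips with 20 to 120 N. Pads are 22 mm wide; open, the fingers measure 114 mm over their backs; the gripper's body (76 mm by 85 mm) begins 54 mm behind the grasp point. The pads swing forward as they close: fully open they stand 13 mm farther back than shut.
Start: joints at [1.189, 0.707, -0.028, 1.485, 0.022, 0.951, -0.075], TCP at [0.192, -0.542, 0.231] pointing down, gripper open.
Joint ranges: [-2.71, 2.71], [-0.32, 2.16], [-1.57, 1.52], [0, 2.45], [-1.46, 4.6], [0, 2.02], [-2.83, 2.83]. Speed limits (rad/s): [1.89, 1.89, 2.57, 2.57, 3.01, 3.01, 3.01].

### API

Orientations are given as a 3x3 rotation matrix whose columns are the frame's x, y, z axes.
In Python, from workcell import r gives the robot as it stands. The module is installed in compiled form; this text tells all that it offers.
- The arm moves only by the tool drive_tool, never from a script. Its argument "steps" is a list of rows, each an object with "dp": the shift along the tool's x, y, z in units of 40 mm (1.0 is 40 mm), a list of three; "rotation": the turn, a rotation vector about the tool's x, y, z in units of 5 degrees (1.0 is 5 degrees), a list of three; "gripper": the opening, from 0 (shut) to 1 (fully open). A call has 1 to 20 rows; each row is the pose to reach, as a shift and turn from the pose commanded when the call began, along the tool's axes at that moment; what a row does not reach only later rows make up. A row lasts 1/12 s, in which the tool goes at most 41.7 mm and 7.16 degrees, less where a joint would pass 70% of its speed; a pose out of reach is approached as far as the arm can. A call with a gripper value outside its range is refused whole. The fingers move at their own pace and stop on an object; "grip_force" is the grip in N (left out, the last holds). Time passes only in rows, so rows that repeat a pose let the fingers close. It gives the time, the measured TCP pose, the force, the opening and the grip force at its end, in the units of the state.
- r.sense(): the state, without advancing time (a new reading comes with each control period).
- r.capture(name): name is "side" or "top"; returns a dict with "image" (384x512x3 uint8, red, green, blue), "camera_matrix" (3x3 intrinsics, pixels), "world_to_cam" (4x4, takes a point from world to camera coordinates). Camera axes: x right, y down, z forward; pixel columns grow to the right and rows downward; lengths in m; the calibration is good to about 2 mm. A picture is of the moment at which its call begins. There is no depth.
- r.job_done(): hands the job in; it is judged then, once.
The state is a dict: "clock": time; "joint_positions": joint angles; "joint_velocities": joint speeds; "tau": joint torques, N m; "eef_pos": TCP position; "orientation": TCP orientation; "ft_force": force on the tool from outside, world axes, zero at the start; "moment": the same for the moment, N m; "finger_gap": finger opening in m; "finger_force": force on a finger pad.
Only numpy, scipy, OpenCV 4.12 (cv2) and the standard library are available. Lean on these libraries where they do the work, as an engineer would, in place of code of your own. Each camera call takes 0.05 s, during which the arm holds its last target. There are 200 camera calls.

## Working session

There is one attempt and no reset: what is moved stays moved. The work goes in short steps, Python scripts to look and compute and a tool call to move; the robot and the scene stay as the last step left them, time stands still between calls to the robot, and variables do not carry over. Pictures are saved under pics/ and viewed, at most 12 in all, crops included, and the job is handed in when it is done.

Besides the shell and the picture viewer there is one more tool, called after "Emit:" by a JSON object that holds its "fn" and its "kwargs". drive_tool: Moves the arm, as the interface text tells. Its arguments: {"type":"object","properties":{"steps":{"type":"array"},"grip_force":{"type":"number"}},"required":["steps"]}

```bash
mkdir -p pics; cat > h.py <<'E'
import numpy as np,cv2,pickle
from workcell import r
def cap(n,f):
    c=r.capture(n); cv2.imwrite(f'pics/{f}.png',c['image'][:,:,::-1]); pickle.dump(c,open(f'pics/{f}.pkl','wb')); return c
def load(f): return pickle.load(open(f'pics/{f}.pkl','rb'))
def ray(c,uv):
    K=c['camera_matrix'];T=c['world_to_cam'];R=T[:3,:3];o=-R.T@T[:3,3]
    d=R.T@np.linalg.solve(K,[uv[0],uv[1],1.]);return o,d/np.linalg.norm(d)
def atz(c,uv,z):
    o,d=ray(c,uv);return o+d*(z-o[2])/d[2]
def proj(c,p):
    T=c['world_to_cam'];q=c['camera_matrix']@(T[:3,:3]@np.array(p)+T[:3,3]);return q[:2]/q[2]
def tri(c1,u1,c2,u2):
    o1,d1=ray(c1,u1);o2,d2=ray(c2,u2)
    s=np.linalg.lstsq(np.c_[d1,-d2],o2-o1,rcond=None)[0]
    a,b=o1+d1*s[0],o2+d2*s[1];return (a+b)/2,np.linalg.norm(a-b)
E
python3 - <<'E'
from h import *
a=cap('top','t0');b=cap('side','s0')
for c in(a,b):print(c['camera_matrix'],c['world_to_cam'].round(4))
print(r.sense())
im=np.hstack([a['image'],b['image']])[:,:,::-1]
cv2.imwrite('pics/t0b.png',cv2.resize(a['image'][:,:,::-1],(800,600),interpolation=cv2.INTER_CUBIC))
cv2.imwrite('pics/s0b.png',cv2.resize(b['image'][:,:,::-1],(800,600),interpolation=cv2.INTER_CUBIC))
E
```

```text
[[391.37547052   0.         252.53409359]
 [  0.         391.37547052 191.25595849]
 [  0.           0.           1.        ]] [[ 2.8800e-02 -9.9960e-01 -1.4000e-03 -1.5320e-01]
 [-9.8830e-01 -2.8300e-02 -1.5000e-01  5.4870e-01]
 [ 1.4990e-01  5.7000e-03 -9.8870e-01  1.4713e+00]
 [ 0.0000e+00  0.0000e+00  0.0000e+00  1.0000e+00]]
[[377.63504653   0.         256.04888949]
 [  0.         377.63504653 195.51468684]
 [  0.           0.           1.        ]] [[ 0.9572 -0.2892  0.0092 -0.5856]
 [-0.1522 -0.5303 -0.8341  0.1148]
 [ 0.2461  0.797  -0.5516  1.4369]
 [ 0.      0.      0.      1.    ]]
{'clock': 0.1, 'joint_positions': array([ 1.18930121,  0.70699018, -0.0276151 ,  1.48495006,  0.02200212,
        0.95092405, -0.07548956]), 'joint_velocities': array([-0.00071885, -0.00021035, -0.00110452, -0.00114918,  0.00025396,
       -0.00109899, -0.00055326]), 'tau': array([ 1.33971440e-03, -8.84291196e+01,  1.23650350e+00, -2.36452246e+01,
        1.70523656e-02,  5.04097654e-03, -1.77722268e-04]), 'eef_pos': array([ 0.19156228, -0.54189674,  0.2309038 ]), 'orientation': array([[ 9.42819811e-01,  3.33302684e-01, -3.53853226e-04],
       [ 3.33302870e-01, -9.42819380e-01,  9.02177939e-04],
       [-3.29213509e-05, -9.68531530e-04, -9.99999530e-01]]), 'ft_force': array([ 0.44245964,  1.52258901, -0.42198912]), 'moment': array([-0.0403274 , -0.01107685, -0.01697246]), 'finger_force': 0.0, 'finger_gap': 0.08541584151805065}
```

View pics/t0b.png

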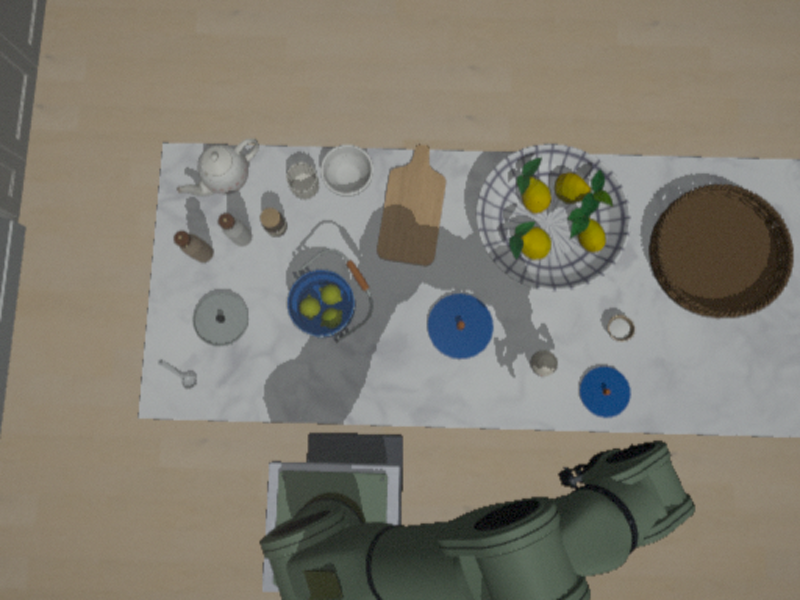

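View pics/s0b.png

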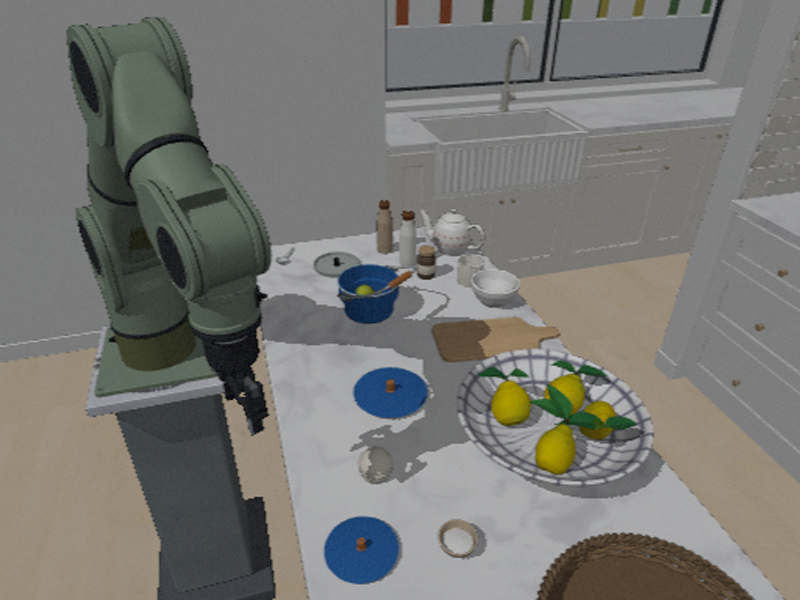

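Seen in the top view (800x600 px): two blue lids, at (460,325) about 65 px ≈ 165 mm wide and at (605,390) about 52 px ≈ 132 mm wide. The 166 mm lid is the first. There is only one steel disc with a knob, the tray at (221,317). The carrier is at (321,303), with its grip at (357,276). The timer is at (543,362) and the dish at (620,327). Next: close crops to check this choice.

```bash
python3 - <<'E'
from h import *
a=load('t0')['image'][:,:,::-1];b=load('s0')['image'][:,:,::-1]
def cr(im,cx,cy,w,h):
    x,y=int(cx-w/2),int(cy-h/2);print(x,y);return cv2.resize(im[y:y+h,x:x+w],(400,300),interpolation=cv2.INTER_CUBIC)
m=np.vstack([np.hstack([cr(a,212,188,80,60),cr(b,238,186,80,60)]),np.hstack([cr(a,141,203,80,60),cr(b,216,168,80,60)])])
cv2.imwrite('pics/m1.png',m)
m=np.hstack([cr(a,294,208,80,60),cr(b,250,250,80,60)])
cv2.imwrite('pics/m2.png',m)
E
```

```text
172 158
198 156
101 173
176 138
254 178
210 220
```

View pics/m1.png

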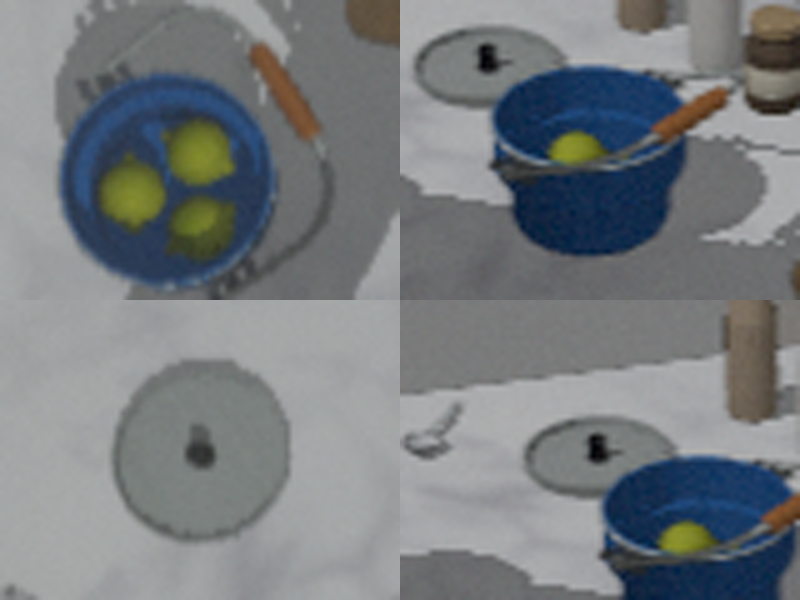

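View pics/m2.png

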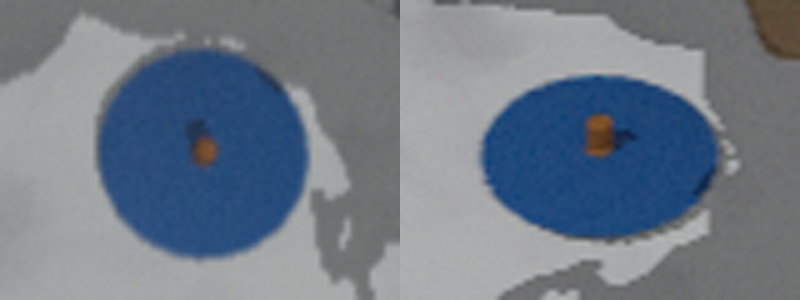

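The crops confirm the choice. The tray is a steel disc centred at crop px (201,450) with a black knob. The large lid's disc is at (203,153) with its knob top at (205,151). The carrier rim is centred near (167,181) with three limes, and the grip runs from (258,50) to (316,130).

```bash
python3 - <<'E'
from h import *
a=load('t0');b=load('s0')
f=lambda o,p:(o[0]+(p[0]+.5)/5-.5,o[1]+(p[1]+.5)/5-.5)
T=lambda n,ua,ub:print(n,*[np.round(v,4) for v in tri(a,ua,b,ub)])
T('grip',f((172,158),(287,90)),f((198,156),(290,114)))
T('gripA',f((172,158),(258,50)),f((198,156),(323,97)))
T('gripB',f((172,158),(316,130)),f((198,156),(257,132)))
T('trayknobtop',f((101,173),(201,155)),f((176,138),(197,138)))
T('lidknobtop',f((254,178),(205,150)),f((210,220),(199,119)))
T('liddisc',f((254,178),(202.5,153)),f((210,220),(200,157)))
# ellipse fits
from scipy.optimize import least_squares
def circ(c,mask,R,z0,nm,front=True):
    cs,_=cv2.findContours(mask,cv2.RETR_EXTERNAL,cv2.CHAIN_APPROX_NONE)
    k=max(cs,key=cv2.contourArea)[:,0,:].astype(float);return k
def fit(c,k,R,z):
    P=np.array([atz(c,u,z) for u in k])[:,:2]
    s=least_squares(lambda q:np.hypot(P[:,0]-q[0],P[:,1]-q[1])-q[2],[*P.mean(0),R],loss='soft_l1',f_scale=.002).x
    return s.round(4)
def msk(c,kind,box):
    im=cv2.cvtColor(c['image'],cv2.COLOR_RGB2HSV);m=np.zeros(im.shape[:2],np.uint8);x0,y0,x1,y1=box
    m[y0:y1,x0:x1]=255
    return m&cv2.inRange(im,(100,110,20),(130,255,255))
def hull(k):return cv2.convexHull(k.astype(np.float32))[:,0,:]
k=circ(a,msk(a,0,(172,158,232,218)),.08,.098,'');print('car top',fit(a,k,.08,.098))
k=circ(a,msk(a,0,(254,178,334,238)),0,0,'');print('lid top',fit(a,k,.083,.012))
k=circ(b,msk(b,0,(210,220,290,280)),0,0,'');print('lid side',fit(b,k,.083,.012))
k=circ(b,msk(b,0,(198,156,258,210)),0,0,'');k=k[k[:,1]<173];print('car side',len(k),fit(b,k,.08,.098))
print('tray top',[atz(a,f((101,173),p),.012).round(4) for p in[(112,150),(290,150),(201,58),(201,241)]])
print('lid z?')
E
```

```text
grip [ 0.5929 -0.051   0.1414] 0.0005
gripA [ 0.6246 -0.0289  0.1386] 0.0048
gripB [ 0.5619 -0.0729  0.1435] 0.0031
trayknobtop [0.4961 0.2938 0.031 ] 0.0048
lidknobtop [ 0.4953 -0.3009  0.0413] 0.0026
liddisc [ 0.4961 -0.3023  0.0078] 0.0016
car top [0.5321 0.038  0.0759]
lid top [ 0.4955 -0.3017  0.0788]
lid side [ 0.497  -0.3017  0.0798]Traceback (most recent call last):
  File "<stdin>", line 28, in <module>
  File "<stdin>", line 17, in fit
IndexError: too many indices for array: array is 1-dimensional, but 2 were indexed
```

```bash
cat >> h.py <<'E'
def units(*targets,yaw=None):
    s=r.sense();R=s['orientation'];p=s['eef_pos']
    print('t',round(s['clock'],2),'p',p.round(4),'yawy',np.degrees(np.arctan2(R[1,1],R[0,1])).round(2),'z',R[:,2].round(4),'F',s['ft_force'].round(1),'gap',s['finger_gap'].round(4),'ff',np.round(s['finger_force'],1))
    from scipy.spatial.transform import Rotation as Ro
    if yaw is not None:
        a=np.radians(yaw);y=np.array([np.cos(a),np.sin(a),0]);z=np.array([0,0,-1.]);D=np.c_[np.cross(y,z),y,z]
        print('rot',(np.degrees(Ro.from_matrix(R.T@D).as_rotvec())/5).round(3))
    for t in targets: print(t,(R.T@(np.array(t)-p)/.04).round(3))
E
python3 - <<'E'
from h import *
a=load('t0');b=load('s0')
f=lambda o,p:(o[0]+(p[0]+.5)/5-.5,o[1]+(p[1]+.5)/5-.5)
P=np.array([atz(a,f((101,173),p),.012) for p in[(112,150),(290,150),(201,58),(201,241)]]);print(P.round(4),P.mean(0))
print('car side edges',[atz(b,f((198,156),p),.098).round(4) for p in[(92,110),(288,110),(190,66)]])
for g in [(.532,.038)]:
  for an in range(0,360,45): print(an,(np.array(proj(b,(g[0]+.08*np.cos(np.radians(an)),g[1]+.08*np.sin(np.radians(an)),.098)))-[198,156])*5+400*np.array([1,0]))
units((.45,-.25,.231),(.50,.05,.231),(.496,.294,.231),yaw=-55.5)
E
```

```text
[[0.4977 0.3697 0.012 ]
 [0.5017 0.23   0.012 ]
 [0.5728 0.3051 0.012 ]
 [0.4284 0.2948 0.012 ]] [0.50017594 0.29990481 0.012     ]
car side edges [array([0.4599, 0.0692, 0.098 ]), array([0.6147, 0.025 , 0.098 ]), array([0.5553, 0.1183, 0.098 ])]
0 [678.31542309 100.74446428]
45 [632.92114489  71.98746735]
90 [561.54147124  67.87589673]
135 [502.09301863  90.40333142]
180 [488.29703559 128.4000073 ]
225 [532.26763849 160.17442992]
270 [609.47302137 164.92339998]
315 [670.33793426 139.3769731 ]Traceback (most recent call last):
  File "<stdin>", line 8, in <module>
  File "h.py", line 19, in units
    print('t',round(s['clock'],2),'p',p.round(4),'yawy',np.degrees(np.arctan2(R[1,1],R[0,1])).round(2),'z',R[:,2].round(4),'F',s['ft_force'].round(1),'gap',s['finger_gap'].round(4),'ff',np.round(s['finger_force'],1))
                                                                                                                                                            ^^^^^^^^^^^^^^^^^^^^^
AttributeError: 'float' object has no attribute 'round'
```

```bash
sed -i "s/s\['finger_gap'\].round(4)/round(float(s['finger_gap']),4)/" h.py; python3 - <<'E'
from h import *
a=load('t0');b=load('s0')
ha=cv2.cvtColor(a['image'],cv2.COLOR_RGB2HSV);hb=cv2.cvtColor(b['image'],cv2.COLOR_RGB2HSV)
def box(c,x0,y0,x1,y1,t):
    g=c['image'].max(2)[y0:y1,x0:x1];y,x=np.where(g<t);print(x+x0 if len(x)<1 else (x.min()+x0,x.max()+x0,y.min()+y0,y.max()+y0),(x.mean()+x0).round(2),(y.mean()+y0).round(2),len(x));return (x.mean()+x0,y.mean()+y0)
u=box(a,131,193,152,214,90);v=box(b,207,160,224,175,60)
print(tri(a,u,b,v)); print(atz(a,u,.028),atz(b,v,.016))
for r0 in range(166,180,2):
    m=(hb[r0,180:275,0]>100)&(hb[r0,180:275,0]<130)&(hb[r0,180:275,1]>110);x=np.where(m)[0]+180;print(r0,x.min(),x.max(),end=' | ')
# predicted extents of rim for (0.532,.038)
for g in [(.532,.038),(.535,.036)]:
  q=np.array([proj(b,(g[0]+.08*np.cos(t),g[1]+.08*np.sin(t),.098)) for t in np.linspace(0,6.28,90)]);print(q.min(0),q.max(0))
  q=np.array([proj(a,(g[0]+.08*np.cos(t),g[1]+.08*np.sin(t),.098)) for t in np.linspace(0,6.28,90)]);print('top',q.min(0),q.max(0))
m=((ha[150:225,170:240,0]>100)&(ha[150:225,170:240,0]<130)&(ha[150:225,170:240,1]>110));y,x=np.where(m);print(x.min()+170,x.max()+170,y.min()+150,y.max()+150)
units((.45,-.25,.231),(.50,.05,.231),(.498,.297,.231),yaw=-55.5)
E
```

```text
(np.int64(138), np.int64(143), np.int64(200), np.int64(206)) 140.65 203.06 31
(np.int64(214), np.int64(217), np.int64(165), np.int64(169)) 215.24 167.18 17
(array([0.49857292, 0.29857549, 0.01753243]), np.float64(0.0026549723775274123))
[0.49607097 0.29566221 0.028     ] [0.5003966  0.30128027 0.016     ]Traceback (most recent call last):
  File "<stdin>", line 9, in <module>
    return umr_minimum(a, axis, None, out, keepdims, initial, where)
ValueError: zero-size array to reduction operation minimum which has no identity
```

Emit:
{"fn": "drive_tool", "kwargs": {"steps": [{"dp":[8.5,-4.7,0],"rotation":[0,0,-3],"gripper":0.7},{"dp":[8.5,-4.7,0],"rotation":[0,0,-3],"gripper":0.7},{"dp":[8.5,-4.7,0],"rotation":[0,0,-3],"gripper":0.7},{"dp":[8.5,-4.7,0],"rotation":[0,0,-3],"gripper":0.7},{"dp":[8.5,-4.7,0],"rotation":[0,0,-3],"gripper":0.7},{"dp":[8.5,-4.7,0],"rotation":[0,0,-3],"gripper":0.7},{"dp":[8.5,-4.7,0],"rotation":[0,0,-3],"gripper":0.7},{"dp":[8.5,-4.7,0],"rotation":[0,0,-3],"gripper":0.7},{"dp":[8.5,-4.7,0],"rotation":[0,0,-3],"gripper":0.7},{"dp":[12.2,-11.4,0],"rotation":[0,0,-3],"gripper":0.7},{"dp":[12.2,-11.4,0],"rotation":[0,0,-3],"gripper":0.7},{"dp":[12.2,-11.4,0],"rotation":[0,0,-3],"gripper":0.7},{"dp":[12.2,-11.4,0],"rotation":[0,0,-3],"gripper":0.7},{"dp":[12.2,-11.4,0],"rotation":[0,0,-3],"gripper":0.7},{"dp":[12.2,-11.4,0],"rotation":[0,0,-3],"gripper":0.7},{"dp":[12.2,-11.4,0],"rotation":[0,0,-3],"gripper":0.7},{"dp":[12.2,-11.4,0],"rotation":[0,0,-3],"gripper":0.7},{"dp":[12.2,-11.4,0],"rotation":[0,0,-3],"gripper":0.7}]}}

```text
clock: 1.6
eef_pos: [0.5, 0.0564, 0.2309]
orientation: [[0.82, 0.572, -0.0], [0.572, -0.82, 0.002], [0.001, -0.002, -1.0]]
ft_force: [-0.1, 0.4, 0.4]
finger_gap: 0.0601
finger_force: 0.0
```

```bash
python3 - <<'E'
from h import *
units((.498,.298,.231),(.498,.298,.1),(.498,.298,.008),yaw=-55.5)
print(r.sense()['joint_positions'].round(2))
E
```

```text
t 1.6 p [0.5    0.0564 0.2309] yawy -55.13 z [-3.0e-04  2.5e-03 -1.0e+00] F [-0.1  0.4  0.4] gap 0.0601 ff 0.0
rot [-0.026 -0.013  0.074]
(0.498, 0.298, 0.231) [ 3.412 -4.983  0.013]
(0.498, 0.298, 0.1) [ 3.408 -4.976  3.288]
(0.498, 0.298, 0.008) [ 3.406 -4.971  5.588]
[-0.18  0.6   0.01  1.74 -0.01  0.8  -1.13]
```

Emit:
{"fn": "drive_tool", "kwargs": {"steps": [{"dp":[3.4,-5.0,0],"rotation":[0,0,0],"gripper":0.7},{"dp":[3.4,-5.0,0],"rotation":[0,0,0],"gripper":0.7},{"dp":[3.4,-5.0,0],"rotation":[0,0,0],"gripper":0.7},{"dp":[3.4,-5.0,0],"rotation":[0,0,0],"gripper":0.7},{"dp":[3.4,-5.0,0],"rotation":[0,0,0],"gripper":0.7},{"dp":[3.4,-5.0,0],"rotation":[0,0,0],"gripper":0.7},{"dp":[3.4,-5.0,0],"rotation":[0,0,0],"gripper":0.7},{"dp":[3.4,-5.0,3.8],"rotation":[0,0,0],"gripper":0.7},{"dp":[3.4,-5.0,3.8],"rotation":[0,0,0],"gripper":0.7},{"dp":[3.4,-5.0,3.8],"rotation":[0,0,0],"gripper":0.7},{"dp":[3.4,-5.0,3.8],"rotation":[0,0,0],"gripper":0.7},{"dp":[3.4,-5.0,3.8],"rotation":[0,0,0],"gripper":0.7},{"dp":[3.4,-5.0,3.8],"rotation":[0,0,0],"gripper":0.7}]}}

```text
clock: 2.68
eef_pos: [0.4985, 0.292, 0.0792]
orientation: [[0.825, 0.566, -0.001], [0.566, -0.825, -0.001], [-0.002, -0.0, -1.0]]
ft_force: [0.1, 0.7, 0.6]
finger_gap: 0.0599
finger_force: 0.0
```

```bash
python3 - <<'E'
from h import *
units((.498,.298,.008),yaw=-55.5)
a=cap('top','t1');b=cap('side','s1')
m=np.hstack([cv2.resize(a['image'][165:245,95:175],(400,400),interpolation=cv2.INTER_CUBIC),cv2.resize(b['image'][115:195,175:255],(400,400),interpolation=cv2.INTER_CUBIC)])
cv2.imwrite('pics/m3.png',m[:,:,::-1])
E
```

```text
t 2.68 p [0.4985 0.292  0.0792] yawy -55.54 z [-1.5e-03 -9.0e-04 -1.0e+00] F [0.1 0.7 0.6] gap 0.0599 ff 0.0
rot [-0.001  0.02  -0.009]
(0.498, 0.298, 0.008) [ 0.078 -0.132  1.78 ]
```

View pics/m3.png

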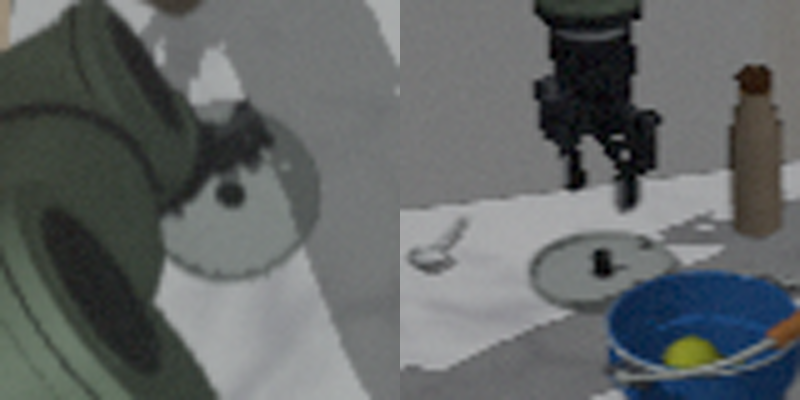

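The side crop shows the fingertips' midpoint at px (600,195), right over the knob at (603,262). I'll descend and grip.

Emit:
{"fn": "drive_tool", "kwargs": {"steps": [{"dp":[0.08,-0.13,0.9],"rotation":[0,0,0],"gripper":0.6},{"dp":[0.08,-0.13,1.4],"rotation":[0,0,0],"gripper":0.6},{"dp":[0.08,-0.13,1.78],"rotation":[0,0,0],"gripper":0.6},{"dp":[0.08,-0.13,1.78],"rotation":[0,0,0],"gripper":0.6},{"dp":[0.08,-0.13,1.78],"rotation":[0,0,0],"gripper":0.0},{"dp":[0.08,-0.13,1.78],"rotation":[0,0,0],"gripper":0.0},{"dp":[0.08,-0.13,1.78],"rotation":[0,0,0],"gripper":0.0},{"dp":[0.08,-0.13,1.78],"rotation":[0,0,0],"gripper":0.0},{"dp":[0.08,-0.13,1.78],"rotation":[0,0,0],"gripper":0.0},{"dp":[0.08,-0.13,1.78],"rotation":[0,0,0],"gripper":0.0},{"dp":[0.08,-0.13,1.78],"rotation":[0,0,0],"gripper":0.0},{"dp":[0.08,-0.13,1.78],"rotation":[0,0,0],"gripper":0.0}], "grip_force": 40}}

```text
clock: 3.78
eef_pos: [0.4992, 0.2989, 0.0101]
orientation: [[0.825, 0.566, 0.002], [0.566, -0.825, 0.002], [0.003, -0.0, -1.0]]
ft_force: [-2.3, -0.8, 15.0]
finger_gap: 0.0157
finger_force: 39.0
```

```bash
python3 - <<'E'
from h import *
units((.498,.298,.008),(.498,.298,.2),(.532,.038,.2),yaw=-55.5)
E
```

```text
t 3.78 p [0.4992 0.2989 0.0101] yawy -55.54 z [ 0.0022  0.0015 -1.    ] F [-2.3 -0.8 15. ] gap 0.0157 ff 39.0
rot [-0.    -0.03  -0.008]
(0.498, 0.298, 0.008) [-0.038  0.001  0.053]
(0.498, 0.298, 0.2) [-2.600e-02  1.000e-03 -4.747e+00]
(0.532, 0.038, 0.2) [-3.003  5.842 -4.755]
```

Emit:
{"fn": "drive_tool", "kwargs": {"steps": [{"dp":[0,0,-0.5],"rotation":[0,0,0],"gripper":0.0},{"dp":[0,0,-1.2],"rotation":[0,0,0],"gripper":0.0},{"dp":[0,0,-2.0],"rotation":[0,0,0],"gripper":0.0},{"dp":[0,0,-3.0],"rotation":[0,0,0],"gripper":0.0},{"dp":[0,0,-4.0],"rotation":[0,0,0],"gripper":0.0},{"dp":[0,0,-4.75],"rotation":[0,0,0],"gripper":0.0},{"dp":[-0.5,0.9,-4.75],"rotation":[0,0,0],"gripper":0.0},{"dp":[-1.0,1.8,-4.75],"rotation":[0,0,0],"gripper":0.0},{"dp":[-1.5,2.7,-4.75],"rotation":[0,0,0],"gripper":0.0},{"dp":[-2.0,3.7,-4.75],"rotation":[0,0,0],"gripper":0.0},{"dp":[-2.5,4.7,-4.75],"rotation":[0,0,0],"gripper":0.0},{"dp":[-2.8,5.4,-4.75],"rotation":[0,0,0],"gripper":0.0},{"dp":[-3.0,5.84,-4.75],"rotation":[0,0,0],"gripper":0.0},{"dp":[-3.0,5.84,-4.75],"rotation":[0,0,0],"gripper":0.0},{"dp":[-3.0,5.84,-4.75],"rotation":[0,0,0],"gripper":0.0},{"dp":[-3.0,5.84,-4.75],"rotation":[0,0,0],"gripper":0.0}]}}

```text
clock: 5.12
eef_pos: [0.5316, 0.0388, 0.1988]
orientation: [[0.824, 0.567, 0.001], [0.567, -0.824, 0.001], [0.001, -0.0, -1.0]]
ft_force: [-0.2, -0.1, -0.5]
finger_gap: 0.0154
finger_force: 40.0
```

```bash
python3 - <<'E'
from h import *
units((.532,.038,.2),yaw=-55.5)
a=cap('top','t2');b=cap('side','s2')
m=np.hstack([cv2.resize(a['image'][150:230,165:245],(400,400),interpolation=cv2.INTER_CUBIC),cv2.resize(b['image'][125:215,190:280],(400,400),interpolation=cv2.INTER_CUBIC)])
cv2.imwrite('pics/m4.png',m[:,:,::-1])
for g in [(.532,.038)]:
  q=np.array([proj(b,(g[0]+.08*np.cos(t),g[1]+.08*np.sin(t),.098)) for t in np.linspace(0,6.28,90)]);print('rim',(q.min(0)-[190,125])*400/90,(q.max(0)-[190,125])*400/90)
  q=np.array([proj(b,(g[0]+.07*np.cos(t),g[1]+.07*np.sin(t),.205)) for t in np.linspace(0,6.28,90)]);print('tray',(q.min(0)-[190,125])*400/90,(q.max(0)-[190,125])*400/90)
E
```

```text
t 5.12 p [0.5316 0.0388 0.1988] yawy -55.49 z [ 8.e-04  7.e-04 -1.e+00] F [-0.2 -0.1 -0.5] gap 0.0154 ff 40.0
rot [-0.002 -0.012  0.002]
(0.532, 0.038, 0.2) [-0.003  0.021 -0.03 ]
rim [112.24363561 196.55099221] [286.52898602 286.25978039]
tray [117.52767057 100.39989925] [276.06878926 173.81554037]
```

View pics/m4.png

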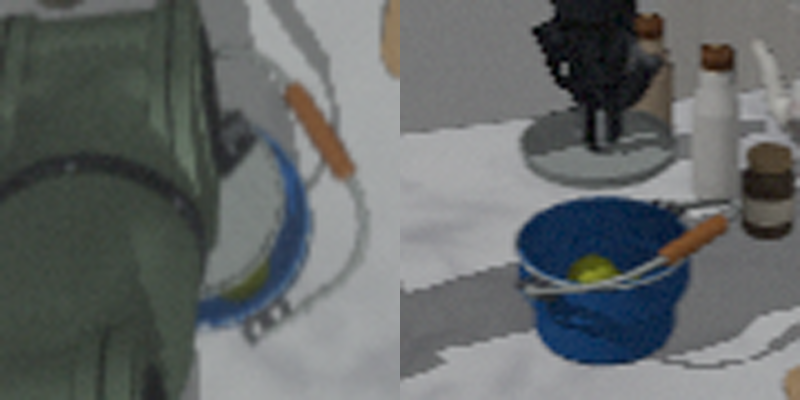

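The side crop has the tray (centre x≈599) over the carrier rim (centre x≈603), level and within about 2 mm. I'll lower it in with the limes clear and release.

Emit:
{"fn": "drive_tool", "kwargs": {"steps": [{"dp":[0.01,0.03,0.8],"rotation":[0,0,0],"gripper":0.0},{"dp":[0.01,0.03,1.6],"rotation":[0,0,0],"gripper":0.0},{"dp":[0.01,0.03,2.2],"rotation":[0,0,0],"gripper":0.0},{"dp":[0.01,0.03,2.6],"rotation":[0,0,0],"gripper":0.0},{"dp":[0.01,0.03,2.9],"rotation":[0,0,0],"gripper":0.0},{"dp":[0.01,0.03,3.1],"rotation":[0,0,0],"gripper":0.0},{"dp":[0.01,0.03,3.2],"rotation":[0,0,0],"gripper":0.0},{"dp":[0.01,0.03,3.24],"rotation":[0,0,0],"gripper":0.0},{"dp":[0.01,0.03,3.24],"rotation":[0,0,0],"gripper":0.0}]}}

```text
clock: 5.97
eef_pos: [0.5328, 0.0374, 0.0688]
orientation: [[0.824, 0.566, 0.0], [0.566, -0.824, 0.0], [0.0, 0.0, -1.0]]
ft_force: [-0.4, -0.6, -0.3]
finger_gap: 0.0155
finger_force: 40.0
```

```bash
python3 - <<'E'
from h import *
units((.5325,.0378,.070),yaw=-55.5)
E
```

```text
t 5.97 p [0.5328 0.0374 0.0688] yawy -55.51 z [ 4.e-04  2.e-04 -1.e+00] F [-0.4 -0.6 -0.3] gap 0.0155 ff 40.0
rot [ 0.001 -0.005 -0.002]
(0.5325, 0.0378, 0.07) [-0.002 -0.012 -0.029]
```

Emit:
{"fn": "drive_tool", "kwargs": {"steps": [{"dp":[0,0,0],"rotation":[0,0,0],"gripper":0.5},{"dp":[0,0,0],"rotation":[0,0,0],"gripper":0.5},{"dp":[0,0,0],"rotation":[0,0,0],"gripper":0.5},{"dp":[0,0,0],"rotation":[0,0,0],"gripper":0.5},{"dp":[0,0,-0.4],"rotation":[0,0,0],"gripper":0.5},{"dp":[0,0,-1.3],"rotation":[0,0,0],"gripper":0.5},{"dp":[0,0,-2.3],"rotation":[0,0,0],"gripper":0.5},{"dp":[0,0,-3.3],"rotation":[0,0,0],"gripper":0.5},{"dp":[-0.65,0.75,-3.3],"rotation":[0,0,0],"gripper":0.5},{"dp":[-1.3,1.5,-3.3],"rotation":[0,0,0],"gripper":0.5},{"dp":[-2.0,2.3,-3.3],"rotation":[0,0,0],"gripper":0.6},{"dp":[-2.7,3.1,-3.3],"rotation":[0,0,0],"gripper":0.6},{"dp":[-3.4,3.9,-3.3],"rotation":[0,0,0],"gripper":0.6},{"dp":[-4.0,4.7,-3.3],"rotation":[0,0,0],"gripper":0.6},{"dp":[-4.6,5.4,-3.0],"rotation":[0,0,0],"gripper":0.6},{"dp":[-5.1,6.0,-2.4],"rotation":[0,0,0],"gripper":0.6},{"dp":[-5.55,6.5,-1.7],"rotation":[0,0,0],"gripper":0.6},{"dp":[-5.55,6.5,-1.0],"rotation":[0,0,0],"gripper":0.6},{"dp":[-5.55,6.5,-0.6],"rotation":[0,0,0],"gripper":0.6},{"dp":[-5.55,6.5,-0.6],"rotation":[0,0,0],"gripper":0.6}]}}

```text
clock: 7.63
eef_pos: [0.4954, -0.3024, 0.0896]
orientation: [[0.825, 0.565, -0.004], [0.565, -0.825, 0.002], [-0.002, -0.004, -1.0]]
ft_force: [-0.6, 0.7, -1.0]
finger_gap: 0.0512
finger_force: 0.0
```

```bash
python3 - <<'E'
from h import *
units((.496,-.3015,.022),yaw=-55.5)
a=cap('top','t3');b=cap('side','s3')
m=np.hstack([cv2.resize(a['image'][155:225,170:240],(400,400),interpolation=cv2.INTER_CUBIC),cv2.resize(b['image'][200:280,210:290],(400,400),interpolation=cv2.INTER_CUBIC)])
cv2.imwrite('pics/m5.png',m[:,:,::-1])
E
```

```text
t 7.63 p [ 0.4954 -0.3024  0.0896] yawy -55.56 z [-0.0039  0.0024 -1.    ] F [-0.6  0.7 -1. ] gap 0.0512 ff 0.0
rot [-0.048  0.022 -0.013]
(0.496, -0.3015, 0.022) [ 0.029 -0.002  1.69 ]
```

View pics/m5.png

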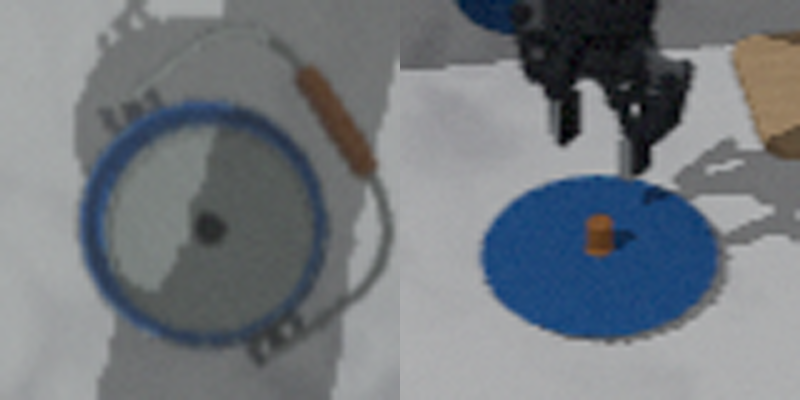

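The top crop shows the tray seated in the carrier, with its knob at (210,228) inside the rim circle centred at (205,223). The side crop shows the open fingers (mid x≈600) straight over the lid knob (599,232).

Emit:
{"fn": "drive_tool", "kwargs": {"steps": [{"dp":[0.03,0,0.7],"rotation":[0,0,0],"gripper":0.6},{"dp":[0.03,0,1.3],"rotation":[0,0,0],"gripper":0.6},{"dp":[0.03,0,1.67],"rotation":[0,0,0],"gripper":0.6},{"dp":[0.03,0,1.67],"rotation":[0,0,0],"gripper":0.6},{"dp":[0.03,0,1.67],"rotation":[0,0,0],"gripper":0.0},{"dp":[0.03,0,1.67],"rotation":[0,0,0],"gripper":0.0},{"dp":[0.03,0,1.67],"rotation":[0,0,0],"gripper":0.0},{"dp":[0.03,0,1.67],"rotation":[0,0,0],"gripper":0.0},{"dp":[0.03,0,1.67],"rotation":[0,0,0],"gripper":0.0},{"dp":[0.03,0,1.67],"rotation":[0,0,0],"gripper":0.0},{"dp":[0.03,0,1.67],"rotation":[0,0,0],"gripper":0.0},{"dp":[0.03,0,1.67],"rotation":[0,0,0],"gripper":0.0}]}}

```text
clock: 8.73
eef_pos: [0.4986, -0.3025, 0.0276]
orientation: [[0.824, 0.566, 0.002], [0.566, -0.824, -0.001], [0.001, 0.002, -1.0]]
ft_force: [-1.8, 2.3, 11.9]
finger_gap: 0.0153
finger_force: 38.9
```

```bash
python3 - <<'E'
from h import *
c=load('t3')
def rimfit(c):
    h=cv2.cvtColor(c['image'],cv2.COLOR_RGB2HSV);m=np.zeros(h.shape[:2],np.uint8);m[155:225,170:240]=255
    m&=cv2.inRange(h,(100,110,20),(130,255,255));k=max(cv2.findContours(m,0,cv2.CHAIN_APPROX_NONE)[0],key=cv2.contourArea)
    (u,v),rad=cv2.minEnclosingCircle(k);e=cv2.fitEllipse(k);print(e,u,v,rad);print(atz(c,(u,v),.098),atz(c,e[0],.098))
rimfit(c)
print('tray',[atz(c,(170+(x+.5)/5.714-.5,155+(y+.5)/5.714-.5),z).round(4) for x,y,z in[(210,226,.086),(103,228,.07),(317,228,.07),(205,223.5,.098)]])
units((.4954,-.3024,.22),(.5325,.038,.22),yaw=-55.5)
E
```

```text
((201.31051635742188, 188.25584411621094), (26.169218063354492, 34.145206451416016), 53.512901306152344) 197.5 185.5 16.985387802124023
[0.56006787 0.0679877  0.098     ] [0.55008316 0.05328406 0.098     ]
tray [array([0.5302, 0.035 , 0.086 ]), array([0.5291, 0.1079, 0.07  ]), array([ 0.5331, -0.0339,  0.07  ]), array([0.5301, 0.0369, 0.098 ])]
t 8.73 p [ 0.4986 -0.3025  0.0276] yawy -55.53 z [ 0.0022 -0.0011 -1.    ] F [-1.8  2.3 11.9] gap 0.0153 ff 38.9
rot [ 0.024 -0.013 -0.007]
(0.4954, -0.3024, 0.22) [-0.058 -0.037 -4.811]
(0.5325, 0.038, 0.22) [ 5.523 -6.529 -4.818]
```

Emit:
{"fn": "drive_tool", "kwargs": {"steps": [{"dp":[0,0,-0.5],"rotation":[0,0,0],"gripper":0.0},{"dp":[0,0,-1.3],"rotation":[0,0,0],"gripper":0.0},{"dp":[0,0,-2.3],"rotation":[0,0,0],"gripper":0.0},{"dp":[0,0,-3.3],"rotation":[0,0,0],"gripper":0.0},{"dp":[0,0,-4.2],"rotation":[0,0,0],"gripper":0.0},{"dp":[0.3,-0.35,-4.82],"rotation":[0,0,0],"gripper":0.0},{"dp":[0.9,-1.05,-4.82],"rotation":[0,0,0],"gripper":0.0},{"dp":[1.5,-1.8,-4.82],"rotation":[0,0,0],"gripper":0.0},{"dp":[2.2,-2.6,-4.82],"rotation":[0,0,0],"gripper":0.0},{"dp":[2.9,-3.4,-4.82],"rotation":[0,0,0],"gripper":0.0},{"dp":[3.6,-4.2,-4.82],"rotation":[0,0,0],"gripper":0.0},{"dp":[4.3,-5.0,-4.82],"rotation":[0,0,0],"gripper":0.0},{"dp":[4.9,-5.8,-4.82],"rotation":[0,0,0],"gripper":0.0},{"dp":[5.3,-6.3,-4.82],"rotation":[0,0,0],"gripper":0.0},{"dp":[5.52,-6.53,-4.82],"rotation":[0,0,0],"gripper":0.0},{"dp":[5.52,-6.53,-4.82],"rotation":[0,0,0],"gripper":0.0},{"dp":[5.52,-6.53,-4.82],"rotation":[0,0,0],"gripper":0.0},{"dp":[5.52,-6.53,-4.82],"rotation":[0,0,0],"gripper":0.0}]}}

```text
clock: 10.23
eef_pos: [0.532, 0.0368, 0.219]
orientation: [[0.825, 0.565, 0.001], [0.565, -0.825, -0.001], [0.0, 0.001, -1.0]]
ft_force: [0.5, -0.7, -1.4]
finger_gap: 0.0152
finger_force: 39.9
```

```bash
python3 - <<'E'
from h import *
units((.5325,.038,.116),yaw=-55.5)
b=cap('side','s4')
cv2.imwrite('pics/m6.png',cv2.resize(b['image'][105:215,185:285],(600,660)[:1]+(600,),interpolation=cv2.INTER_CUBIC)[:,:,::-1])
E
```

```text
t 10.23 p [0.532  0.0368 0.219 ] yawy -55.61 z [ 5.e-04 -5.e-04 -1.e+00] F [ 0.5 -0.7 -1.4] gap 0.0152 ff 39.9
rot [ 0.008 -0.001 -0.023]
(0.5325, 0.038, 0.116) [ 0.027 -0.02   2.575]
```

View pics/m6.png

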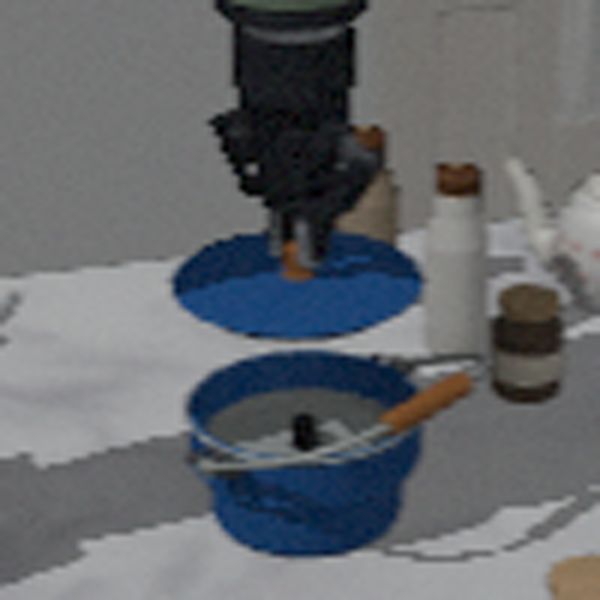

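The side crop shows the lid (x 173–424) level above the rim (x 187–424), about 1–2 mm left of it once perspective is allowed for. I'll shift slightly and lower it.

Emit:
{"fn": "drive_tool", "kwargs": {"steps": [{"dp":[0.04,0.01,0.7],"rotation":[0,0,0],"gripper":0.0},{"dp":[0.04,0.01,1.3],"rotation":[0,0,0],"gripper":0.0},{"dp":[0.04,0.01,1.8],"rotation":[0,0,0],"gripper":0.0},{"dp":[0.04,0.01,2.1],"rotation":[0,0,0],"gripper":0.0},{"dp":[0.04,0.01,2.3],"rotation":[0,0,0],"gripper":0.0},{"dp":[0.04,0.01,2.45],"rotation":[0,0,0],"gripper":0.0},{"dp":[0.04,0.01,2.55],"rotation":[0,0,0],"gripper":0.0},{"dp":[0.04,0.01,2.55],"rotation":[0,0,0],"gripper":0.0}]}}

```text
clock: 10.95
eef_pos: [0.5336, 0.0384, 0.1164]
orientation: [[0.825, 0.566, -0.0], [0.566, -0.825, 0.0], [-0.0, -0.0, -1.0]]
ft_force: [0.0, 0.1, -1.9]
finger_gap: 0.0154
finger_force: 39.9
```

```bash
python3 - <<'E'
from h import *
units((.5335,.0375,.116),yaw=-55.5)
E
```

```text
t 10.95 p [0.5336 0.0384 0.1164] yawy -55.56 z [-1.e-04  0.e+00 -1.e+00] F [ 0.   0.1 -1.9] gap 0.0154 ff 39.9
rot [-0.001  0.001 -0.012]
(0.5335, 0.0375, 0.116) [-0.014  0.018  0.009]
```

Emit:
{"fn": "drive_tool", "kwargs": {"steps": [{"dp":[0,0.01,0.05],"rotation":[0,0,0],"gripper":0.0},{"dp":[0,0.01,0.09],"rotation":[0,0,0],"gripper":0.0},{"dp":[0,0.01,0.09],"rotation":[0,0,0],"gripper":0.0}]}}

```text
clock: 11.2
eef_pos: [0.5342, 0.0384, 0.1153]
orientation: [[0.825, 0.566, 0.002], [0.566, -0.825, 0.0], [0.002, 0.001, -1.0]]
ft_force: [-9.9, 0.0, 38.0]
finger_gap: 0.0152
finger_force: 44.5
```

```bash
python3 - <<'E'
from h import *
units((.5335,.0375,.116),yaw=-55.5)
E
```

```text
t 11.2 p [0.5342 0.0384 0.1153] yawy -55.54 z [ 2.2e-03  3.0e-04 -1.0e+00] F [-9.9  0.  38. ] gap 0.0152 ff 44.5
rot [ 0.011 -0.023 -0.009]
(0.5335, 0.0375, 0.116) [-0.026  0.009 -0.018]
```

Emit:
{"fn": "drive_tool", "kwargs": {"steps": [{"dp":[0,0,-0.05],"rotation":[0,0,0],"gripper":0.0},{"dp":[0,0,-0.05],"rotation":[0,0,0],"gripper":0.5},{"dp":[0,0,-0.05],"rotation":[0,0,0],"gripper":0.5},{"dp":[0,0,-0.05],"rotation":[0,0,0],"gripper":0.5},{"dp":[0,0,-0.05],"rotation":[0,0,0],"gripper":0.5},{"dp":[0,0,-0.5],"rotation":[0,0,0],"gripper":0.5},{"dp":[0,0,-1.3],"rotation":[0,0,0],"gripper":0.5},{"dp":[0,0,-2.2],"rotation":[0,0,0],"gripper":0.5},{"dp":[0,0,-2.2],"rotation":[0,0,0],"gripper":0.5},{"dp":[0,0.7,-2.2],"rotation":[0,0,0],"gripper":0.6},{"dp":[0,1.5,-2.2],"rotation":[0,0,0],"gripper":0.6},{"dp":[0,2.2,-2.2],"rotation":[0,0,0],"gripper":0.6},{"dp":[0,2.67,-2.2],"rotation":[0,0,0],"gripper":0.6},{"dp":[0,2.67,-2.2],"rotation":[0,0,0],"gripper":0.6},{"dp":[0,2.67,-2.2],"rotation":[0,0,0],"gripper":0.6}]}}

```text
clock: 12.45
eef_pos: [0.5942, -0.0503, 0.2005]
orientation: [[0.825, 0.565, -0.0], [0.565, -0.825, 0.0], [-0.0, -0.0, -1.0]]
ft_force: [-0.7, 0.1, -0.3]
finger_gap: 0.0516
finger_force: 0.0
```

```bash
python3 - <<'E'
from h import *
units((.5935,-.0505,.122),yaw=-55.5)
a=cap('top','t5');b=cap('side','s5')
m=np.hstack([cv2.resize(a['image'][150:230,165:245],(400,400),interpolation=cv2.INTER_CUBIC),cv2.resize(b['image'][125:215,190:280],(400,400),interpolation=cv2.INTER_CUBIC)])
cv2.imwrite('pics/m7.png',m[:,:,::-1])
E
```

```text
t 12.45 p [ 0.5942 -0.0503  0.2005] yawy -55.61 z [-5.e-04  1.e-04 -1.e+00] F [-0.7  0.1 -0.3] gap 0.0516 ff 0.0
rot [-0.004  0.004 -0.022]
(0.5935, -0.0505, 0.122) [-0.016 -0.006  1.961]
```

View pics/m7.png

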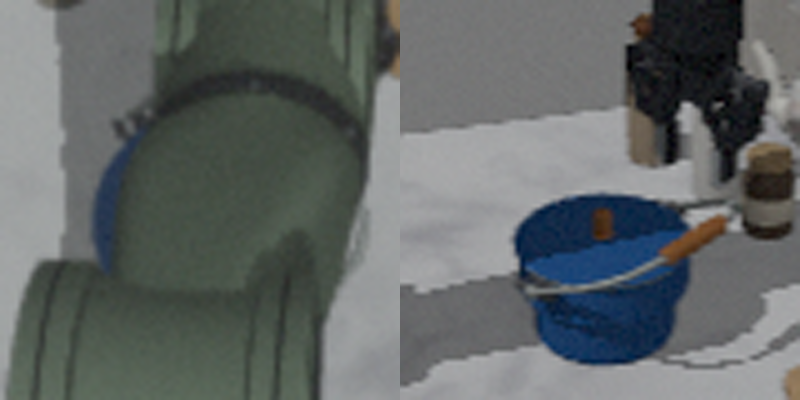

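The side crop shows the lid flat on the rim with its knob at (603,222). The open fingers straddle the line above the orange grip at (695,240). I'll descend on the grip and close.

Emit:
{"fn": "drive_tool", "kwargs": {"steps": [{"dp":[-0.01,0,0.7],"rotation":[0,0,0],"gripper":0.6},{"dp":[-0.01,0,1.3],"rotation":[0,0,0],"gripper":0.6},{"dp":[-0.01,0,1.7],"rotation":[0,0,0],"gripper":0.6},{"dp":[-0.01,0,1.98],"rotation":[0,0,0],"gripper":0.6},{"dp":[-0.01,0,1.98],"rotation":[0,0,0],"gripper":0.6},{"dp":[-0.01,0,1.98],"rotation":[0,0,0],"gripper":0.0},{"dp":[-0.01,0,1.98],"rotation":[0,0,0],"gripper":0.0},{"dp":[-0.01,0,1.98],"rotation":[0,0,0],"gripper":0.0},{"dp":[-0.01,0,1.98],"rotation":[0,0,0],"gripper":0.0},{"dp":[-0.01,0,1.98],"rotation":[0,0,0],"gripper":0.0},{"dp":[-0.01,0,1.98],"rotation":[0,0,0],"gripper":0.0},{"dp":[-0.01,0,1.98],"rotation":[0,0,0],"gripper":0.0}], "grip_force": 30}}

```text
clock: 13.55
eef_pos: [0.5944, -0.0498, 0.1227]
orientation: [[0.824, 0.566, 0.002], [0.566, -0.824, 0.0], [0.001, 0.001, -1.0]]
ft_force: [0.2, 1.1, 6.5]
finger_gap: 0.0177
finger_force: 29.8
```

```bash
python3 - <<'E'
from h import *
units(yaw=-55.5)
s=r.sense();print(s['ft_force'],s['moment'])
for th in np.radians([65,52,39,26,13,6,0]):
    print(np.degrees(th).round(), (-(.118*(np.sin(np.radians(65))-np.sin(th)))/.04).round(3),(-(.118*(np.cos(th)-np.cos(np.radians(65))))/.04).round(3))
E
```

```text
t 13.55 p [ 0.5944 -0.0498  0.1227] yawy -55.53 z [ 1.7e-03  1.0e-04 -1.0e+00] F [0.2 1.1 6.5] gap 0.0177 ff 29.8
rot [ 0.01  -0.017 -0.006]
[0.21786939 1.13976127 6.53037256] [ 0.17404725  0.1043026  -0.02405941]
65.0 -0.0 -0.0
52.0 -0.349 -0.569
39.0 -0.817 -1.046
26.0 -1.38 -1.405
13.0 -2.01 -1.628
6.0 -2.365 -1.687
0.0 -2.674 -1.703
```

Emit:
{"fn": "drive_tool", "kwargs": {"steps": [{"dp":[0,-0.17,-0.32],"rotation":[0,0,0],"gripper":0.0},{"dp":[0,-0.35,-0.57],"rotation":[0,0,0],"gripper":0.0},{"dp":[0,-0.57,-0.82],"rotation":[0,0,0],"gripper":0.0},{"dp":[0,-0.82,-1.05],"rotation":[0,0,0],"gripper":0.0},{"dp":[0,-1.09,-1.24],"rotation":[0,0,0],"gripper":0.0},{"dp":[0,-1.38,-1.4],"rotation":[0,0,0],"gripper":0.0},{"dp":[0,-1.38,-1.4],"rotation":[0,0,0],"gripper":0.0}]}}

```text
clock: 14.13
eef_pos: [0.562, -0.0022, 0.1799]
orientation: [[0.823, 0.568, 0.002], [0.568, -0.823, 0.0], [0.002, 0.001, -1.0]]
ft_force: [-1.7, -5.5, 9.7]
finger_gap: 0.0182
finger_force: 30.7
```

```bash
python3 - <<'E'
from h import *
units(yaw=-55.5)
E
```

```text
t 14.13 p [ 0.562  -0.0022  0.1799] yawy -55.42 z [ 2.1e-03  4.0e-04 -1.0e+00] F [-1.7 -5.5  9.7] gap 0.0182 ff 30.7
rot [ 0.01  -0.022  0.015]
```

Emit:
{"fn": "drive_tool", "kwargs": {"steps": [{"dp":[0,-0.31,-0.16],"rotation":[0,0,0],"gripper":0.0},{"dp":[0,-0.63,-0.26],"rotation":[0,0,0],"gripper":0.0},{"dp":[0,-0.98,-0.32],"rotation":[0,0,0],"gripper":0.0},{"dp":[0,-1.28,-0.34],"rotation":[0,0,0],"gripper":0.0},{"dp":[0,-1.28,-0.34],"rotation":[0,0,0],"gripper":0.0},{"dp":[0,-1.28,-0.34],"rotation":[0,0,0],"gripper":0.0}]}}

```text
clock: 14.63
eef_pos: [0.5333, 0.0387, 0.1913]
orientation: [[0.824, 0.567, -0.0], [0.567, -0.824, 0.0], [-0.0, -0.0, -1.0]]
ft_force: [0.9, 0.3, -4.5]
finger_gap: 0.0176
finger_force: 30.1
```

```bash
python3 - <<'E'
from h import *
units(yaw=-55.5)
b=cap('side','s6');a=cap('top','t6')
m=cv2.resize(b['image'][105:215,190:280],(490,600),interpolation=cv2.INTER_CUBIC)
cv2.imwrite('pics/m8.png',m[:,:,::-1])
E
```

```text
t 14.63 p [0.5333 0.0387 0.1913] yawy -55.45 z [-3.e-04  1.e-04 -1.e+00] F [ 0.9  0.3 -4.5] gap 0.0176 ff 30.1
rot [-0.003  0.002  0.01 ]
```

View pics/m8.png

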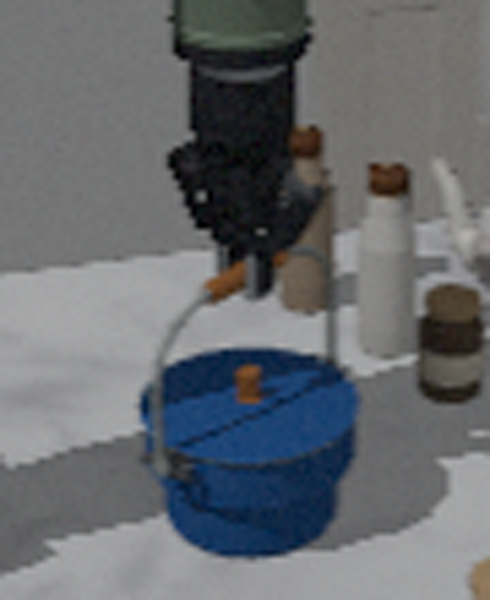

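The handle stands upright with the grip at (235,278), held in the fingers, and the lid is flush on the rim. I'll tighten the grip and lift smoothly.

Emit:
{"fn": "drive_tool", "kwargs": {"steps": [{"dp":[0,0,0],"rotation":[0,0,0],"gripper":0.0},{"dp":[0,0,0],"rotation":[0,0,0],"gripper":0.0},{"dp":[0,0,-0.05],"rotation":[0,0,0],"gripper":0.0},{"dp":[0,0,-0.12],"rotation":[0,0,0],"gripper":0.0},{"dp":[0,0,-0.22],"rotation":[0,0,0],"gripper":0.0},{"dp":[0,0,-0.36],"rotation":[0,0,0],"gripper":0.0},{"dp":[0,0,-0.54],"rotation":[0,0,0],"gripper":0.0},{"dp":[0,0,-0.74],"rotation":[0,0,0],"gripper":0.0},{"dp":[0,0,-0.95],"rotation":[0,0,0],"gripper":0.0},{"dp":[0,0,-1.16],"rotation":[0,0,0],"gripper":0.0},{"dp":[0,0,-1.37],"rotation":[0,0,0],"gripper":0.0},{"dp":[0,0,-1.58],"rotation":[0,0,0],"gripper":0.0},{"dp":[0,0,-1.79],"rotation":[0,0,0],"gripper":0.0},{"dp":[0,0,-2.0],"rotation":[0,0,0],"gripper":0.0},{"dp":[0,0,-2.2],"rotation":[0,0,0],"gripper":0.0},{"dp":[0,0,-2.36],"rotation":[0,0,0],"gripper":0.0},{"dp":[0,0,-2.48],"rotation":[0,0,0],"gripper":0.0},{"dp":[0,0,-2.55],"rotation":[0,0,0],"gripper":0.0},{"dp":[0,0,-2.6],"rotation":[0,0,0],"gripper":0.0},{"dp":[0,0,-2.6],"rotation":[0,0,0],"gripper":0.0}], "grip_force": 80}}

```text
clock: 16.4
eef_pos: [0.5337, 0.0378, 0.2955]
orientation: [[0.824, 0.566, 0.0], [0.566, -0.824, 0.0], [0.0, -0.0, -1.0]]
ft_force: [-0.2, 0.3, -8.5]
finger_gap: 0.0161
finger_force: 78.5
```

Emit:
{"fn": "drive_tool", "kwargs": {"steps": [{"dp":[0,0,0],"rotation":[0,0,0],"gripper":0.0},{"dp":[0,0,0],"rotation":[0,0,0],"gripper":0.0},{"dp":[0,0,0],"rotation":[0,0,0],"gripper":0.0},{"dp":[0,0,0],"rotation":[0,0,0],"gripper":0.0},{"dp":[0,0,0],"rotation":[0,0,0],"gripper":0.0},{"dp":[0,0,0],"rotation":[0,0,0],"gripper":0.0},{"dp":[0,0,0],"rotation":[0,0,0],"gripper":0.0},{"dp":[0,0,0],"rotation":[0,0,0],"gripper":0.0},{"dp":[0,0,0],"rotation":[0,0,0],"gripper":0.0},{"dp":[0,0,0],"rotation":[0,0,0],"gripper":0.0},{"dp":[0,0,0],"rotation":[0,0,0],"gripper":0.0},{"dp":[0,0,0],"rotation":[0,0,0],"gripper":0.0},{"dp":[0,0,0],"rotation":[0,0,0],"gripper":0.0},{"dp":[0,0,0],"rotation":[0,0,0],"gripper":0.0},{"dp":[0,0,0],"rotation":[0,0,0],"gripper":0.0},{"dp":[0,0,0],"rotation":[0,0,0],"gripper":0.0},{"dp":[0,0,0],"rotation":[0,0,0],"gripper":0.0},{"dp":[0,0,0],"rotation":[0,0,0],"gripper":0.0},{"dp":[0,0,0],"rotation":[0,0,0],"gripper":0.0},{"dp":[0,0,0],"rotation":[0,0,0],"gripper":0.0}]}}

```text
clock: 18.07
eef_pos: [0.5336, 0.0378, 0.2953]
orientation: [[0.824, 0.566, -0.0], [0.566, -0.824, 0.0], [-0.0, -0.0, -1.0]]
ft_force: [0.2, 0.7, -8.2]
finger_gap: 0.0164
finger_force: 78.5
```

```bash
python3 - <<'E'
from h import *
units(yaw=-55.5)
b=cap('side','s7');c2=cap('side','s8')
m=np.hstack([cv2.resize(c['image'][65:195,190:270],(370,600),interpolation=cv2.INTER_CUBIC) for c in (b,c2)])
cv2.imwrite('pics/m9.png',m[:,:,::-1])
print(np.abs(b['image'].astype(int)-c2['image']).max())
E
```

```text
t 18.07 p [0.5336 0.0378 0.2953] yawy -55.53 z [-1.e-04  1.e-04 -1.e+00] F [ 0.2  0.7 -8.2] gap 0.0164 ff 78.5
rot [-0.002  0.001 -0.007]
29
```

View pics/m9.png

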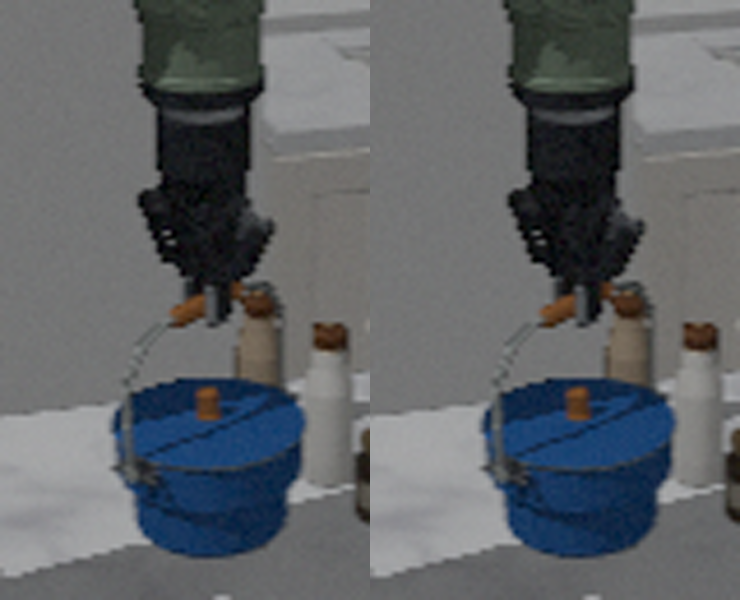

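The carrier hangs clear, level and steady: lid knob at (207,402), no change between the two frames, and a load of 8.2 N that fits its weight. I'm handing it in.

```bash
python3 -c "
from workcell import r
print(r.job_done())"
```

```text
the job is handed in; nothing more can be done
None
```

The carrier is closed, with the tray on its ledge and the lid on the rim, and it hangs steady and level by its upright handle about 10 cm above the counter; I've handed the job in, but no verdict came back.

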